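# Put the bench kit back in its holders

### The job

Tidy the microscope bench: put the four things left of the microscope into the empty white holders on its right, each into the one made for it: the marker pen lying in the long narrow one, the power brick lying in the broad rectangular one, the round dish in the large round one and the dropper bottle standing in the small round one. Each must sit flat on its holder's floor, inside the rim, and be let go. Keep the dish and the bottle upright all the time, and do not bump the microscope.

Things in the scene. Friction and masses are not known exactly. Their poses are not given: they have to be found in the camera images.
- marker: Black marker pen lying flat, 13 wide (x) x 132 long (y) x 15 mm high; it does not roll. Origin: centre of its underside; y runs along the pen, z up. Grasp across the 13 mm width at the middle.
- power_brick: Black power adaptor block lying flat, 48 wide (x) x 95 long (y) x 29 mm high, about 0.22 kg. Origin: centre of its underside; y along its length, z up. Grasp across the 48 mm width.
- dish: Open round clear petri dish with reddish pieces fixed in it, 55 mm diameter, 15 mm high, standing upright left of the microscope (a similar dish far to the right, beyond the holders, is not meant). Origin: centre of its underside, z up. Grasp across the 55 mm outside from above.
- bottle: Dropper bottle with a black rubber top, standing upright, 95 mm high: round body 33 mm in diameter up to about 60 mm, above that a cap 21 mm in diameter. Origin: centre of its underside, z up. Grasp the body at about 50 mm height.
- pen_holder: Fixed low white tray with a grey floor, outside 43 (x) x 162 (y) mm, inside 29 x 148 mm: the long narrow holder, for the marker. Floor 2 mm above the worktop, rim top 4.5 mm above the worktop, rim 7 mm wide. Origin: centre of its underside on the worktop (inside floor at z = +2 mm); y runs along it, z up. The marker may lie either way round.
- brick_holder: Fixed low white tray with a grey floor, outside 78 (x) x 125 (y) mm, inside 64 x 111 mm: the broad rectangular holder, for the power brick. Floor 2 mm and rim top 4.5 mm above the worktop. Origin: centre of its underside; y along its length, z up. The brick may lie either way round.
- dish_holder: Fixed low round white tray with a grey floor, outside diameter 85 mm, inside 71 mm: the large round holder, for the dish. Floor 2 mm and rim top 4.5 mm above the worktop. Origin: centre of its underside, z up.
- bottle_holder: Fixed low round white tray with a grey floor, outside diameter 63 mm, inside 49 mm: the small round holder, for the dropper bottle. Floor 2 mm and rim top 4.5 mm above the worktop. Origin: centre of its underside, z up.
- microscope: Fixed microscope, about 340 mm high, between things and holders. Origin: centre of its foot on the worktop; x points to the back, z up. It spans x -155 to +155, y -75 to +75 mm; eyepieces at x -155, 280 to 340 mm high. Pass across in front of it with the hand's centre 0.43 to 0.45 m ahead of the base axis; swinging round wider than that hits it. Clutter there is under 15 mm high.
Mind the look-alikes: they are no part of the job. Several things have the shape of the dish; the one meant has the colours described above.

How it is judged:
By the outcome, as a careful person would: the job done as asked, in the order asked, and still so for the second after the job is handed in, with the robot touching nothing.
It also fails if it takes over 141 s, if anything falls off the work surface, if the arm or the gripper's body presses on something with over 40 N, if the wrist force passes 120 N, or if a joint passes its speed limit or range.

### The arm

A 7-joint arm with a two-finger parallel gripper is mounted at the origin on a cart in front of the work surface, level with it; the furniture and walls round the work are solid. World frame = base frame: x ahead of the robot, y to its left, z up, the work surface at z = 0. Lengths are in m, angles in rad, forces in N, time in s.
With the tool pointing down it reaches from about 0.425 to 0.875 m from the base axis. Payload 4.7 kg.
Tool frame: the origin (TCP) lies midway between the tips of the shut fingers; the grasp point (between the pads) lies 19 mm behind it; z points along the fingers, y is the line along which they close (so a half turn about z gives the same grasp; the last joint's range is limited). The gripper opens to 87 mm and grips with 3 to 60 N. Pads are 19 mm wide; open, the fingers measure 117 mm over their backs; the gripper's body (75 mm by 190 mm) begins 51 mm behind the grasp point.
Start: joints at [1.238, 0.321, -0.07, 1.45, 0.023, 1.371, -0.057], TCP at [0.221, -0.611, 0.223] pointing down, gripper open.
Joint ranges: [-2.86, 2.86], [-0.3, 2.09], [-1.38, 1.24], [0.06, 2.45], [-1.56, 4.7], [0.09, 2.05], [-2.69, 2.69]. Speed limits (rad/s): [2.57, 2.57, 3.14, 3.14, 3.14, 3.14, 3.14].

### API

Orientations are given as a rotation vector (axis times angle).
In Python, from bench import ctrl, get_image, calibration gives the robot as it stands.
- The arm moves only by the tool apply_moves, never from a script. Its arguments are lists of equal length, an entry for each row: "dp": the shift along the tool's x, y, z in m, a list of three; "twist": the turn, a rotation vector about the tool's x, y, z in rad, a list of three; "fingers": the closure, from 0 (fully open) to 1 (shut). In form: {"dp": [[dx, dy, dz], ...], "twist": [[ax, ay, az], ...], "fingers": [fingers, ...]}. A call has 1 to 10 rows; each row shifts and turns the commanded pose from where the row before left it, along the tool's axes as they then stand; what a row does not reach is not made up. A row lasts 1/10 s, in which the tool goes at most 50 mm and 8.59 degrees, less where a joint would pass 70% of its speed; a pose out of reach is approached as far as the arm can. A call is refused whole if a number of a shift passes 0.05 or a number of a turn 0.15, either way. A call with a gripper value outside its range is refused whole. The fingers move at their own pace and stop on an object; "newtons" is the grip in N (left out, the last holds). Time passes only in rows, so rows that do not move let the fingers close. It gives the time, the measured TCP pose, the force, the opening and the grip force at its end, in the units of the state.
- ctrl.get_state(): the state, without advancing time (a new reading comes with each control period).
- get_image(name): name is "side" or "top" or "wrist"; returns the picture (400x640x3 uint8, red, green, blue); there is no depth.
- calibration(name): a dict with "fx", "fy", "cx", "cy" (pixels), "eye" and "attitude" of the camera in the world; the wrist camera has in their place "hand_eye" (4x4, takes a point from camera to tool coordinates, whose origin is the TCP and whose axes are the flange's). Camera axes: x right, y up, looking along -z (the intrinsics and any distortion apply to the point x, -y, -z); pixel columns grow to the right and rows downward; lengths in m; the calibration is good to about 2 mm. The wrist camera is an equidistant fisheye: a pixel r from the principal point sees the ray r / f radians off the axis. A picture is of the moment at which its call begins: read the wrist's pose just before it. calibration takes no time and is no camera call.
- ctrl.close_job(): hands the job in; it is judged then, once.
The state is a dict: "time": time; "joint_positions": joint angles; "qd": joint speeds; "joint_torque": joint torques, N m; "position": TCP position; "tool_rot": TCP orientation; "ft_force": force on the tool from outside, world axes, zero at the start; "torque": the same for the moment, N m; "grip_width": opening from 0.0 (shut) to 1.0 (fully open); "grip_force": force on a finger pad.
Only numpy, scipy, OpenCV 4.12 (cv2) and the standard library are available. Lean on these libraries where they do the work, as an engineer would, in place of code of your own. Each camera call takes 0.05 s, during which the arm holds its last target. There are 200 camera calls.

## Working session

There is one attempt and no reset: what is moved stays moved. The work goes in short steps, Python scripts to look and compute and a tool call to move; the robot and the scene stay as the last step left them, time stands still between calls to the robot, and variables do not carry over. Pictures are saved under pics/ and viewed, at most 14 in all, crops included, and the job is handed in when it is done.

Besides the shell and the picture viewer there is one more tool, called in YAML: its name, and indented under it one key for each argument. apply_moves: Moves the arm, as the interface text tells. Its arguments: {"type":"object","properties":{"dp":{"type":"array"},"twist":{"type":"array"},"fingers":{"type":"array"},"newtons":{"type":"number"}},"required":["dp","twist","fingers"]}

```bash
ls; mkdir -p pics; python3 - <<'E'
from bench import ctrl,get_image,calibration
import cv2
for n in("top","side","wrist"):
    print(n,calibration(n))
s=ctrl.get_state();print(s)
for n in("top","side"):
    cv2.imwrite(f"pics/{n}0.png",get_image(n)[:,:,::-1])
E
```

```text
pics
top {'fx': 446.5430651975846, 'fy': 446.5430651975846, 'cx': 315.50366384295745, 'cy': 202.06441124200637, 'eye': array([ 0.35183191, -0.03692994,  1.41844091]), 'attitude': array([ 0.14095776, -0.1006907 , -1.57406898])}
side {'fx': 370.609931706282, 'fy': 370.609931706282, 'cx': 317.04265087218005, 'cy': 200.0036571931118, 'eye': array([0.44695387, 0.74365485, 0.7530541 ]), 'attitude': array([ 0.09977008, -1.23726834, -2.77513525])}
wrist {'fx': 309.70691628693146, 'fy': 309.70691628693146, 'cx': 322.9747411631288, 'cy': 204.2961002448432, 'hand_eye': array([[ 4.02899540e-04,  9.66739800e-01,  2.55761602e-01,
         7.08268724e-02],
       [ 9.99999890e-01, -3.28501912e-04, -3.33606074e-04,
         9.29952137e-04],
       [-2.38492094e-04,  2.55761708e-01, -9.66739826e-01,
        -1.61793489e-01],
       [ 0.00000000e+00,  0.00000000e+00,  0.00000000e+00,
         1.00000000e+00]])}
{'time': 0.0, 'joint_positions': array([ 1.23808956,  0.32185174, -0.07006821,  1.4516908 ,  0.02265016,
        1.37079693, -0.05690807]), 'qd': array([-1.09425177e-03,  4.89605174e-04,  1.24192591e-03, -1.96612412e-03,
        1.22258699e-03,  5.17871296e-05,  1.81161010e-03]), 'joint_torque': array([-4.39751393e-04, -4.91281307e+01, -4.04150588e-01, -3.12524736e+01,
       -6.39271480e-02,  4.38212533e-02,  1.56801220e-04]), 'position': array([ 0.22066764, -0.61079928,  0.22143481]), 'tool_rot': array([-3.09260399e+00, -5.41735795e-01,  7.66350283e-04]), 'ft_force': array([-0.09888765,  0.07325237, -0.24680169]), 'torque': array([ 0.05659785,  0.02349667, -0.02071218]), 'grip_force': 0.0, 'grip_width': 0.9995982454852789}
```

View pics/top0.png

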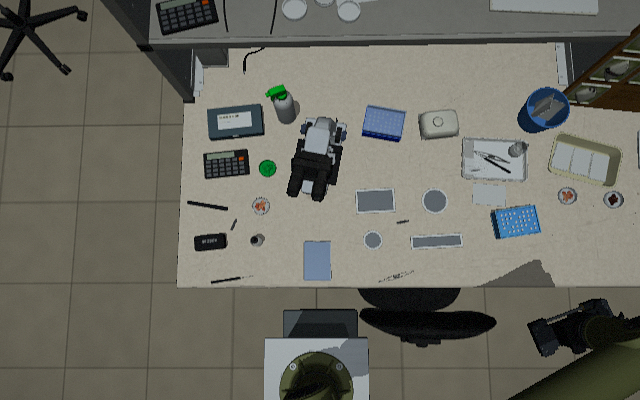

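View pics/side0.png

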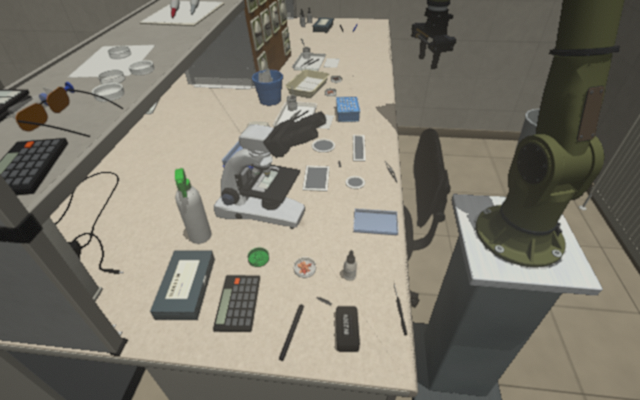

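The top view (up = +x, left = +y) shows the marker at about (207,205), brick (210,241), red dish (261,205) and bottle (257,240). The holders are: brick (376,200), dish (434,201), bottle (373,240), pen (437,241). The side view agrees. Next I'll zoom in on both groups.

```bash
cat > h.py <<'E'
import numpy as np, cv2
from scipy.spatial.transform import Rotation as R
from bench import ctrl,get_image,calibration
def fix(name,uv,z):
    c=calibration(name); d=np.array([(uv[0]-c['cx'])/c['fx'],-(uv[1]-c['cy'])/c['fy'],-1])
    d=R.from_rotvec(c['attitude']).apply(d); e=c['eye']; return e+d*(z-e[2])/d[2]
def proj(name,p):
    c=calibration(name); q=R.from_rotvec(c['attitude']).inv().apply(np.array(p)-c['eye'])
    return c['cx']-q[0]/q[2]*c['fx'], c['cy']+q[1]/q[2]*c['fy']
def wrist(uv,z,s):
    c=calibration('wrist'); a=np.array([(uv[0]-c['cx'])/c['fx'],(uv[1]-c['cy'])/c['fy']]); r=np.hypot(*a)
    k=np.sin(r)/r if r else 1; d=np.array([a[0]*k,-a[1]*k,-np.cos(r)])
    H=c['hand_eye']; T=R.from_rotvec(s['tool_rot'])
    e=s['position']+T.apply(H[:3,3]); d=T.apply(H[:3,:3]@d); return e+d*(z-e[2])/d[2]
E
python3 - <<'E'
from h import *
im=get_image("top")[:,:,::-1]
a=im[190:290,180:300]; b=im[180:260,345:475]
cv2.imwrite("pics/a.png",cv2.resize(a,None,fx=6,fy=6,interpolation=cv2.INTER_CUBIC))
cv2.imwrite("pics/b.png",cv2.resize(b,None,fx=6,fy=6,interpolation=cv2.INTER_CUBIC))
for n,uv,z in[("marker",(207,205),.015),("brick",(210,241),.029),("dish",(261,205),.015),("bottle",(257,240),.06),("bh",(376,200),.0045),("dh",(434,201),.0045),("boh",(373,240),.0045),("ph",(437,241),.0045)]:
    print(n,fix("top",uv,z).round(4))
E
```

```text
marker [0.563  0.3458 0.015 ]
brick [0.447  0.3288 0.029 ]
dish [0.5615 0.1725 0.015 ]
bottle [0.447  0.1765 0.06  ]
bh [ 0.5761 -0.1946  0.0045]
dh [ 0.5712 -0.3786  0.0045]
boh [ 0.4485 -0.1819  0.0045]
ph [ 0.444  -0.3822  0.0045]
```

View pics/a.png

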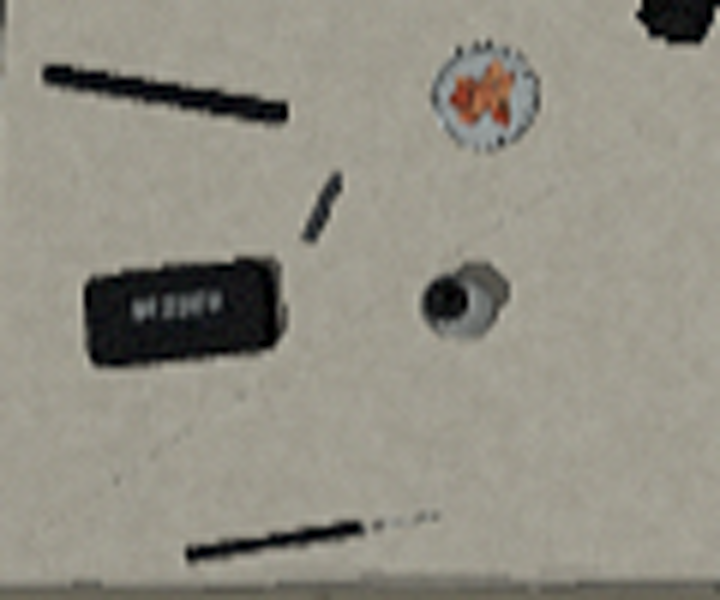

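View pics/b.png

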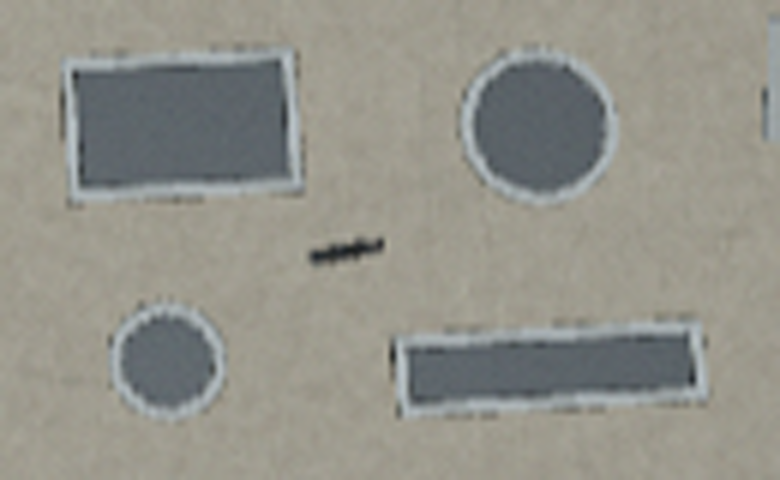

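The crops are clear. In crop a: marker ends (44,74) and (288,112), brick top corners (87,278) (268,262) (274,347) (93,365), dish centre (486,97), bottle cap (446,299). In crop b: holder corners and centres can be read directly.

```bash
python3 - <<'E'
from h import *
def F(o,U,z): return fix("top",((U[0]+.5)/6-.5+o[0],(U[1]+.5)/6-.5+o[1]),z)[:2]
A=(180,190);B=(345,180)
def rect(n,o,P,z):
    p=np.array([F(o,q,z) for q in P]); c=p.mean(0)
    if len(p)==2: d=p[0]-p[1]; L=[np.linalg.norm(d)]
    else:
        d=(p[0]+p[3]-p[1]-p[2])/2; e=(p[0]+p[1]-p[2]-p[3])/2; L=[np.linalg.norm(d),np.linalg.norm(e)]
    print(n,c.round(4),"long dir deg from +y (ccw)",np.degrees(np.arctan2(-d[0],d[1])).round(1),np.round(L,4))
rect("marker",A,[(44,74),(288,112)],.008)
rect("brick",A,[(87,278),(268,262),(274,347),(93,365)],.029)
rect("bh",B,[(64,60),(293,48),(303,190),(72,202)],.0045)
rect("ph",B,[(394,340),(698,322),(707,398),(403,415)],.0045)
for n,o,U,z in[("dish",A,(486,97),.015),("bottle cap",A,(446,299),.095),("bottle body",A,(460,305),.055),("dh",B,(540,126),.0045),("boh",B,(168,360),.0045)]: print(n,F(o,U,z).round(4))
s=ctrl.get_state();Rm=R.from_rotvec(s['tool_rot']).as_matrix();print(Rm.round(3))
E
```

```text
marker [0.5638 0.347 ] long dir deg from +y (ccw) -9.3 [0.134]
brick [0.4447 0.3298] long dir deg from +y (ccw) 5.0 [0.095 0.045]
bh [ 0.5749 -0.1916] long dir deg from +y (ccw) 2.5 [0.1224 0.0767]
ph [ 0.4439 -0.3801] long dir deg from +y (ccw) 2.9 [0.1587 0.0396]
dish [0.5591 0.1738]
bottle cap [0.4463 0.1802]
bottle body [0.4461 0.1795]
dh [ 0.5725 -0.3805]
boh [ 0.4498 -0.1806]
[[ 0.94   0.34  -0.001]
 [ 0.34  -0.94   0.001]
 [-0.    -0.001 -1.   ]]
```

```bash
python3 - <<'E'
from h import *
for uv,z in[((294,194),.3),((320,198),.3),((290,160),.1),((338,180),.15)]: print(uv,z,fix("top",uv,z).round(3))
s=ctrl.get_state();r=R.from_rotvec(s['tool_rot'])
t=R.from_matrix(np.array([[0,1,0],[1,0,0],[0,0,-1.]]).T)
print((r.inv()*t).as_rotvec())
E
```

```text
(294, 194) 0.3 [0.547 0.046 0.3  ]
(320, 198) 0.3 [ 0.536 -0.02   0.3  ]
(290, 160) 0.1 [0.686 0.073 0.1  ]
(338, 180) 0.15 [ 0.613 -0.07   0.15 ]
[-1.31142163e-03 -8.19548020e-04 -1.22397003e+00]
```

apply_moves:
  dp:
    - [0,0,0]
    - [0,0,0]
    - [0,0,0]
    - [0,0,0]
    - [0,0,0]
    - [0,0,0]
    - [0,0,0]
    - [0,0,0]
    - [0,0,0]
  twist:
    - [0,0,-0.14]
    - [0,0,-0.14]
    - [0,0,-0.14]
    - [0,0,-0.14]
    - [0,0,-0.14]
    - [0,0,-0.14]
    - [0,0,-0.14]
    - [0,0,-0.14]
    - [0,0,-0.1]
  fingers: [0,0,0,0,0,0,0,0,0]

```text
time: 1.05
position: [0.2207, -0.6111, 0.2221]
tool_rot: [-2.22, -2.222, -0.0]
ft_force: [-0.0, -0.3, 0.9]
grip_width: 1.005
grip_force: 0.0
```

apply_moves:
  dp:
    - [0.03,0.03,0]
    - [0.03,0.03,0]
    - [0.03,0.03,0]
    - [0.03,0.03,0]
    - [0.03,0.03,0]
    - [0.03,0.03,0]
    - [0.03,0.03,0]
    - [0.04,0,0.03]
    - [0.04,0,0.03]
    - [0.04,0,0.03]
  twist:
    - [0,0,0]
    - [0,0,0]
    - [0,0,0]
    - [0,0,0]
    - [0,0,0]
    - [0,0,0]
    - [0,0,0]
    - [0,0,0]
    - [0,0,0]
    - [0,0,0]
  fingers: [0,0,0,0,0,0,0,0,0,0]

```text
time: 2.05
position: [0.4322, -0.2804, 0.1314]
tool_rot: [2.225, 2.217, -0.0]
ft_force: [-0.0, -0.4, 0.1]
grip_width: 1.002
grip_force: 0.0
```

apply_moves:
  dp:
    - [0.046,0,0]
    - [0.046,0,0]
    - [0.046,0,0]
    - [0.046,0,0]
    - [0.046,0,0]
    - [0.046,0,0]
    - [0.046,0,0]
    - [0.046,0,0]
    - [0.046,0,0]
    - [0.046,0,0]
  twist:
    - [0,0,0]
    - [0,0,0]
    - [0,0,0]
    - [0,0,0]
    - [0,0,0]
    - [0,0,0]
    - [0,0,0]
    - [0,0,0]
    - [0,0,0]
    - [0,0,0]
  fingers: [0,0,0,0,0,0,0,0,0,0]

```text
time: 3.05
position: [0.4338, 0.1793, 0.1327]
tool_rot: [2.225, 2.215, 0.0]
ft_force: [0.4, -0.8, 0.1]
grip_width: 1.005
grip_force: 0.0
```

apply_moves:
  dp:
    - [0.042,0.032,0]
    - [0.042,0.032,0]
    - [0.042,0.033,0]
    - [0.042,0.033,0]
    - [0,0,0]
    - [0,0,0]
    - [0,0,0]
  twist:
    - [0,0,0]
    - [0,0,0]
    - [0,0,0]
    - [0,0,0]
    - [0,0,0.08]
    - [0,0,0.08]
    - [0,0,0]
  fingers: [0,0,0,0,0,0,0]

```text
time: 3.75
position: [0.5567, 0.3359, 0.1315]
tool_rot: [-2.395, -2.032, 0.002]
ft_force: [-1.0, -0.1, -0.1]
grip_width: 0.996
grip_force: 0.0
```

```bash
python3 - <<'E'
from h import *
s=ctrl.get_state(); im=get_image("wrist"); cv2.imwrite("pics/w1.png",im[:,:,::-1])
np.save("w1.npy",np.r_[s['position'],s['tool_rot']]); print(s['position'],s['joint_positions'].round(2))
E
```

```text
[0.55671941 0.33593452 0.13153576] [ 0.07  0.53 -0.89  1.54  0.42  1.28 -1.04]
```

View pics/w1.png

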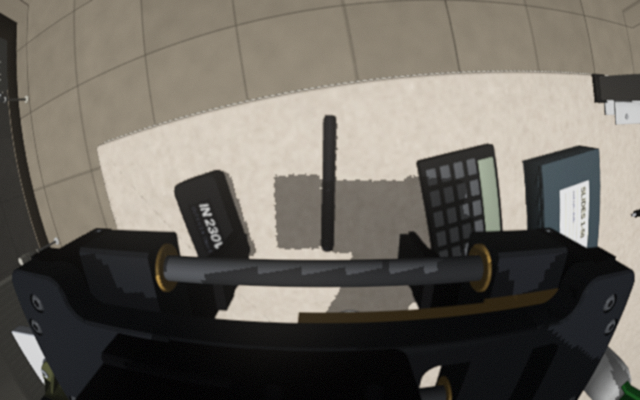

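The wrist view shows the marker between the fingers, vertical in the picture, with its ends at about (329,117) and (328,249).

```bash
python3 - <<'E'
from h import *
w=np.load("w1.npy"); s=dict(position=w[:3],tool_rot=w[3:])
a=wrist((329.5,117),.012,s);b=wrist((328,249),.012,s);print(a,b,np.linalg.norm(a-b),(a+b)/2)
d=a-b; print(np.degrees(np.arctan2(-d[0],d[1])))
T=R.from_rotvec(w[3:]); print(T.as_matrix().round(3)); 
for p in((a+b)/2,np.array([.5638,.347,.012])): print(T.inv().apply(p-w[:3]))
E
```

```text
[0.57610713 0.40962442 0.012     ] [0.55466328 0.28491697 0.012     ] 0.12653769486264776 [0.56538521 0.3472707  0.012     ]
-9.756778130034556
[[ 0.163  0.987 -0.002]
 [ 0.987 -0.163 -0.   ]
 [-0.001 -0.002 -1.   ]]
[0.01266143 0.00688965 0.1195183 ]
[0.01213624 0.00536968 0.11952095]
```

apply_moves:
  dp:
    - [0.0125,0.006,0.04]
    - [0,0,0.04]
    - [0,0,0.03]
    - [0,0,0.0165]
    - [0,0,0]
    - [0,0,0]
    - [0,0,0]
    - [0,0,0]
    - [0,0,0]
    - [0,0,0]
  twist:
    - [0,0,0.005]
    - [0,0,0]
    - [0,0,0]
    - [0,0,0]
    - [0,0,0]
    - [0,0,0]
    - [0,0,0]
    - [0,0,0]
    - [0,0,0]
    - [0,0,0]
  fingers: [0,0,0,0,0,1,1,1,1,1]
  newtons: 25

```text
time: 4.8
position: [0.5654, 0.347, 0.0067]
tool_rot: [2.401, 2.026, 0.001]
ft_force: [-0.4, 0.0, 0.2]
grip_width: 0.632
grip_force: 0.0
```

apply_moves:
  dp:
    - [0,0,0.001]
    - [0,0,0]
    - [0,0,0]
    - [0,0,0]
    - [0,0,0]
    - [0,0,0]
    - [0,0,0]
    - [0,0,0]
  twist:
    - [0,0,0]
    - [0,0,0]
    - [0,0,0]
    - [0,0,0]
    - [0,0,0]
    - [0,0,0]
    - [0,0,0]
    - [0,0,0]
  fingers: [1,1,1,1,1,1,1,1]

```text
time: 5.6
position: [0.565, 0.3468, 0.005]
tool_rot: [2.401, 2.026, -0.0]
ft_force: [0.8, -0.2, -0.8]
grip_width: 0.133
grip_force: 25.0
```

apply_moves:
  dp:
    - [0,0,-0.02]
    - [0,0,-0.05]
    - [0,0,-0.05]
    - [0,0,-0.01]
    - [-0.042,-0.033,0]
    - [-0.042,-0.034,0]
    - [-0.042,-0.034,0]
    - [-0.042,-0.034,0]
    - [-0.046,0,0]
    - [-0.046,0,0]
  twist:
    - [0,0,0]
    - [0,0,0]
    - [0,0,-0.08]
    - [0,0,-0.087]
    - [0,0,0]
    - [0,0,0]
    - [0,0,0]
    - [0,0,0]
    - [0,0,0]
    - [0,0,0]
  fingers: [1,1,1,1,1,1,1,1,1,1]

```text
time: 6.6
position: [0.4386, 0.0981, 0.1361]
tool_rot: [2.218, 2.219, -0.001]
ft_force: [1.6, -1.4, 0.7]
grip_width: 0.136
grip_force: 25.0
```

apply_moves:
  dp:
    - [-0.047,0,0]
    - [-0.047,0,0]
    - [-0.047,0,0]
    - [-0.047,0,0]
    - [-0.047,0,0]
    - [-0.047,0,0]
    - [-0.047,0,0]
    - [-0.047,0,0.02]
    - [-0.047,0.01,0.02]
    - [-0.044,0,0.02]
  twist:
    - [0,0,0]
    - [0,0,0]
    - [0,0,0]
    - [0,0,0]
    - [0,0,0]
    - [0,0,0]
    - [0,0,0]
    - [0,0,0]
    - [0,0,-0.025]
    - [0,0,-0.024]
  fingers: [1,1,1,1,1,1,1,1,1,1]

```text
time: 7.6
position: [0.4507, -0.367, 0.0776]
tool_rot: [2.164, 2.273, 0.001]
ft_force: [0.6, -0.2, 1.1]
grip_width: 0.14
grip_force: 25.0
```

apply_moves:
  dp:
    - [0,0,0]
    - [0,0,0]
  twist:
    - [0,0,0]
    - [0,0,0]
  fingers: [1,1]

```text
time: 7.8
position: [0.449, -0.3653, 0.0764]
tool_rot: [-2.17, -2.27, -0.002]
ft_force: [-0.0, 1.6, 0.2]
grip_width: 0.139
grip_force: 25.0
```

```bash
python3 - <<'E'
from h import *
s=ctrl.get_state(); im=get_image("wrist"); cv2.imwrite("pics/w2.png",im[:,:,::-1])
np.save("w2.npy",np.r_[s['position'],s['tool_rot']]); print(s['position'],s['joint_positions'].round(2)); M=R.from_rotvec(s['tool_rot']).as_matrix(); print(np.degrees(np.arctan2(M[1,0],M[0,0])))
E
```

```text
[ 0.44896201 -0.3653042   0.07643748] [ 1.12  0.34 -0.57  1.78  0.21  1.08  0.53]
92.5830381825968
```

View pics/w2.png

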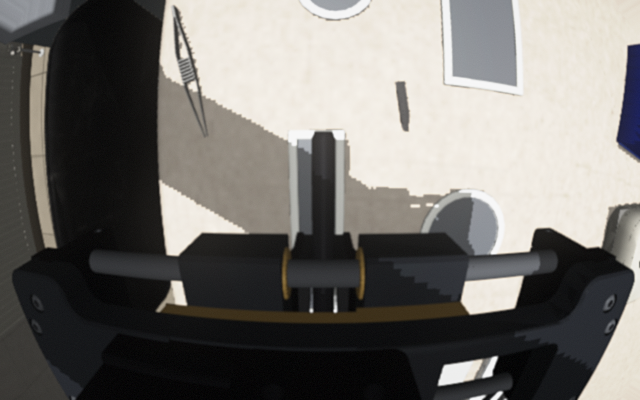

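The view shows the pen held above its holder. The holder's far corners are at about (290,131) and (345,130), and the marker's far end is at (324,133).

```bash
python3 - <<'E'
from h import *
w=np.load("w2.npy"); s=dict(position=w[:3],tool_rot=w[3:])
a=wrist((290,131),.0045,s);b=wrist((345.5,130),.0045,s);e=(a+b)/2
l=wrist((288,225),.0045,s);print("left edge pts",a,l, "dir",np.degrees(np.arctan2(-(a-l)[0],(a-l)[1])))
print(a,b,np.linalg.norm(a-b)); al=np.radians(2.8); d=np.array([-np.sin(al),np.cos(al),0])
c=e-d*.081; print("holder centre",c)
m=wrist((324,133),w[2]+.008,s); print("marker end",m,"marker centre",m-d*.066)
E
```

```text
left edge pts [ 0.42266451 -0.30213068  0.0045    ] [ 0.42282923 -0.37623427  0.0045    ] dir 0.12735958957691068
[ 0.42266451 -0.30213068  0.0045    ] [ 0.464226   -0.29959405  0.0045    ] 0.04163882766934227
holder centre [ 0.44740209 -0.38176566  0.0045    ]
marker end [ 0.4477634  -0.30046665  0.08443748] marker centre [ 0.45098748 -0.36638785  0.08443748]
```

apply_moves:
  dp:
    - [-0.0155,-0.004,0]
    - [0,0,0.03]
    - [0,0,0.025]
    - [0,0,0.007]
    - [0,0,0]
    - [0,0,0]
  twist:
    - [0,0,0]
    - [0,0,0]
    - [0,0,0]
    - [0,0,0]
    - [0,0,0]
    - [0,0,0]
  fingers: [1,1,1,1,1,1]

```text
time: 8.45
position: [0.4468, -0.3811, 0.0159]
tool_rot: [2.166, 2.272, -0.0]
ft_force: [1.0, 0.1, -0.2]
grip_width: 0.137
grip_force: 25.0
```

apply_moves:
  dp:
    - [0,-0.001,0.005]
    - [0,0,0.0035]
    - [0,0,0]
    - [0,0,0]
    - [0,0,0]
    - [0,0,0]
    - [0,0,0]
    - [0,0,-0.02]
    - [0,0,-0.04]
    - [0,0,-0.05]
  twist:
    - [0,0,0]
    - [0,0,0]
    - [0,0,0]
    - [0,0,0]
    - [0,0,0]
    - [0,0,0]
    - [0,0,0]
    - [0,0,0]
    - [0,0,0]
    - [0,0,0]
  fingers: [1,1,1,1,0.5,0.5,0.5,0.5,0,0]

```text
time: 9.45
position: [0.4432, -0.3793, 0.1146]
tool_rot: [-2.165, -2.27, -0.001]
ft_force: [-0.3, -1.2, -0.1]
grip_width: 0.592
grip_force: 0.0
```

```bash
python3 - <<'E'
from h import *
s=ctrl.get_state(); im=get_image("wrist"); cv2.imwrite("pics/w3.png",im[:,:,::-1])
print(s['position'],s['time'])
E
```

```text
[ 0.44317565 -0.3793169   0.11457945] 9.45
```

View pics/w3.png

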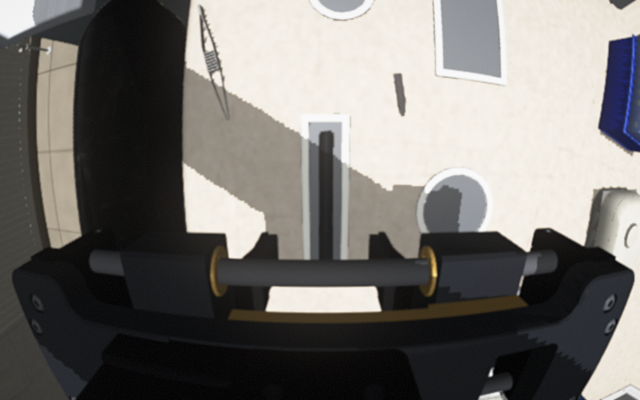

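The marker lies inside the holder's floor and has been let go. Now the brick.

apply_moves:
  dp:
    - [0,-0.012,-0.02]
    - [0.048,0,0]
    - [0.048,0,0]
    - [0.048,0,0]
    - [0.048,0,0]
    - [0.048,0,0]
    - [0.048,0,0]
    - [0.048,0,0]
    - [0.048,0,0]
    - [0.048,0,0]
  twist:
    - [0,0,0.047]
    - [0,0,0]
    - [0,0,0]
    - [0,0,0]
    - [0,0,0]
    - [0,0,0]
    - [0,0,0]
    - [0,0,0]
    - [0,0,0]
    - [0,0,0]
  fingers: [0,0,0,0,0,0,0,0,0,0]

```text
time: 10.5
position: [0.4324, 0.0525, 0.1357]
tool_rot: [2.22, 2.22, -0.001]
ft_force: [0.9, 0.3, 0.2]
grip_width: 1.002
grip_force: 0.0
```

apply_moves:
  dp:
    - [0.048,0,0]
    - [0.048,0,0]
    - [0.048,0,0]
    - [0.048,0,0]
    - [0.048,0,0]
    - [0.039,0.005,0]
    - [0,0,0]
    - [0,0,0]
  twist:
    - [0,0,0]
    - [0,0,0]
    - [0,0,0]
    - [0,0,0]
    - [0,0,0]
    - [0,0,-0.04]
    - [0,0,-0.047]
    - [0,0,0]
  fingers: [0,0,0,0,0,0,0,0]

```text
time: 11.3
position: [0.4364, 0.3317, 0.1351]
tool_rot: [-2.116, -2.319, 0.001]
ft_force: [0.2, -0.7, 0.1]
grip_width: 1.005
grip_force: 0.0
```

```bash
python3 - <<'E'
from h import *
s=ctrl.get_state(); im=get_image("wrist"); cv2.imwrite("pics/w4.png",im[:,:,::-1])
np.save("w4.npy",np.r_[s['position'],s['tool_rot']]); print(s['position']); M=R.from_rotvec(s['tool_rot']).as_matrix(); print(np.degrees(np.arctan2(M[1,0],M[0,0])))
E
```

```text
[0.43642933 0.33171552 0.13509644]
95.22499137074973
```

View pics/w4.png

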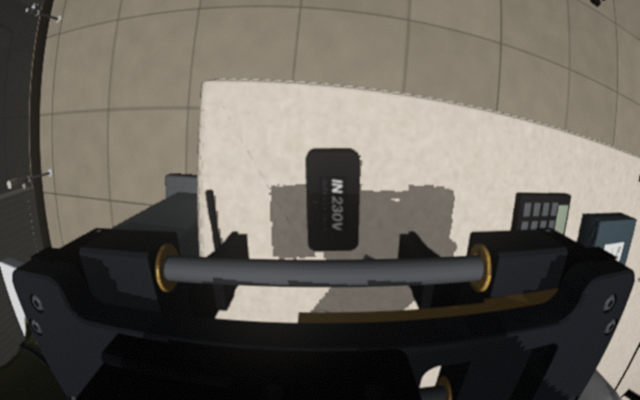

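The brick is centred between the fingers and aligned, spanning about (306..359, 149..250).

```bash
python3 - <<'E'
from h import *
w=np.load("w4.npy"); s=dict(position=w[:3],tool_rot=w[3:])
p=np.array([wrist(q,.029,s) for q in[(306,149),(359,149),(359,250),(307,250)]]);print(p.round(4),p.mean(0)); T=R.from_rotvec(w[3:]);print(T.inv().apply(p.mean(0)-w[:3]), np.linalg.norm(p[0]-p[1]),np.linalg.norm(p[0]-p[3]))
E
```

```text
[[0.4186 0.378  0.029 ]
 [0.4643 0.3824 0.029 ]
 [0.4756 0.2888 0.029 ]
 [0.4269 0.2845 0.029 ]] [0.44635951 0.3334155  0.029     ]
[0.00066687 0.01023649 0.10607885] 0.04590955312948316 0.09384230301886028
```

apply_moves:
  dp:
    - [0,0.0095,0.04]
    - [0,0,0.04]
    - [0,0,0.035]
    - [0,0,0.013]
    - [0,0,0]
    - [0,0,0]
    - [0,0,0]
    - [0,0,0]
    - [0,0,0]
    - [0,0,0]
  twist:
    - [0,0,0]
    - [0,0,0]
    - [0,0,0]
    - [0,0,0]
    - [0,0,0]
    - [0,0,0]
    - [0,0,0]
    - [0,0,0]
    - [0,0,0]
    - [0,0,0]
  fingers: [0,0,0,0,0,1,1,1,1,1]
  newtons: 40

```text
time: 12.35
position: [0.4476, 0.3307, 0.0083]
tool_rot: [2.122, 2.315, 0.001]
ft_force: [-0.5, -0.5, 0.4]
grip_width: 0.631
grip_force: 0.0
```

apply_moves:
  dp:
    - [0,0,0]
    - [0,0,0]
    - [0,0,0]
  twist:
    - [0,0,0]
    - [0,0,0]
    - [0,0,0]
  fingers: [1,1,1]

```text
time: 12.65
position: [0.4466, 0.3307, 0.008]
tool_rot: [-2.122, -2.316, 0.002]
ft_force: [-3.2, -2.9, 5.7]
grip_width: 0.552
grip_force: 39.9
```

apply_moves:
  dp:
    - [0,0,-0.02]
    - [0,0,-0.05]
    - [0,0,-0.05]
    - [0,-0.016,-0.005]
    - [-0.048,0,0]
    - [-0.048,0,0]
    - [-0.048,0,0]
    - [-0.048,0,0]
    - [-0.048,0,0]
    - [-0.048,0,0]
  twist:
    - [0,0,0]
    - [0,0,0]
    - [0,0,0.04]
    - [0,0,0.049]
    - [0,0,0]
    - [0,0,0]
    - [0,0,0]
    - [0,0,0]
    - [0,0,0]
    - [0,0,0]
  fingers: [1,1,1,1,1,1,1,1,1,1]

```text
time: 13.65
position: [0.4303, 0.0391, 0.1327]
tool_rot: [2.222, 2.216, -0.002]
ft_force: [0.5, -0.4, -2.6]
grip_width: 0.548
grip_force: 39.9
```

apply_moves:
  dp:
    - [-0.048,0,0]
    - [-0.048,0,0]
    - [-0.048,0,0]
    - [-0.048,0,0]
    - [-0.048,0,0]
    - [0,0,0]
    - [0,0,0]
  twist:
    - [0,0,0]
    - [0,0,0]
    - [0,0,0]
    - [0,0,0]
    - [0,0,0]
    - [0,0,0]
    - [0,0,0]
  fingers: [1,1,1,1,1,1,1]

```text
time: 14.35
position: [0.4296, -0.199, 0.132]
tool_rot: [-2.226, -2.215, -0.001]
ft_force: [0.1, 1.0, -1.7]
grip_width: 0.544
grip_force: 39.9
```

apply_moves:
  dp:
    - [0,0.036,0]
    - [0,0.036,0]
    - [0,0.036,0]
    - [0.007,0.036,0]
    - [0,0,0.025]
    - [0,0,0]
    - [0,0,0]
  twist:
    - [0,0,0]
    - [0,0,0]
    - [0,0,0]
    - [0,0,0]
    - [0,0,-0.044]
    - [0,0,0]
    - [0,0,0]
  fingers: [1,1,1,1,1,1,1]

```text
time: 15.05
position: [0.5732, -0.1902, 0.1072]
tool_rot: [-2.172, -2.267, 0.002]
ft_force: [0.4, 0.7, -2.4]
grip_width: 0.549
grip_force: 39.9
```

```bash
python3 - <<'E'
from h import *
s=ctrl.get_state(); im=get_image("wrist"); cv2.imwrite("pics/w5.png",im[:,:,::-1])
np.save("w5.npy",np.r_[s['position'],s['tool_rot']]); print(s['position']); M=R.from_rotvec(s['tool_rot']).as_matrix(); print(np.degrees(np.arctan2(M[1,0],M[0,0])))
E
```

```text
[ 0.57321398 -0.19024278  0.10720133]
92.45309212278048
```

View pics/w5.png

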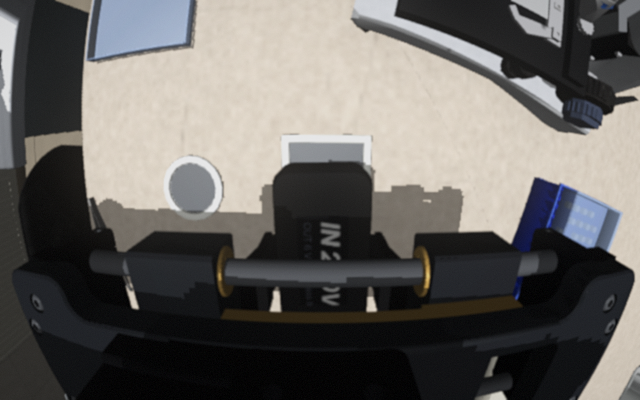

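The brick's holder shows behind it, with far corners at about (281,135) and (372,134). The brick spans columns 274..372 at row 175. The small round holder is visible at about (193,186).

```bash
python3 - <<'E'
from h import *
w=np.load("w5.npy"); s=dict(position=w[:3],tool_rot=w[3:])
a=wrist((281,135.5),.0045,s);b=wrist((372.5,134.5),.0045,s); al=np.radians(2.5); d=np.array([-np.sin(al),np.cos(al),0])
print(a,b,np.linalg.norm(a-b),"holder",(a+b)/2-d*.0625)
z=w[2]+.021
m=wrist((323,163),z,s); print("brick end",m,"ctr",m-d*.0475, wrist((273.5,180),z,s),wrist((372,180),z,s))
print("bottle holder",wrist((193.5,186.5),.0045,s))
E
```

```text
[ 0.53600404 -0.13191688  0.0045    ] [ 0.61399918 -0.12753572  0.0045    ] 0.0781180980141219 holder [ 0.57772782 -0.19216681  0.0045    ]
brick end [ 0.57228462 -0.13875811  0.12820133] ctr [ 0.57435654 -0.1862129   0.12820133] [ 0.54958863 -0.14757044  0.12820133] [ 0.59541223 -0.14558133  0.12820133]
bottle holder [ 0.4539302  -0.17919236  0.0045    ]
```

apply_moves:
  dp:
    - [-0.003,0.003,0.04]
    - [0,0,0.035]
    - [0,0,0.012]
    - [0,0,0.005]
    - [0,0,0.0045]
    - [0,0,0]
    - [0,0,0]
  twist:
    - [0,0,0]
    - [0,0,0]
    - [0,0,0]
    - [0,0,0]
    - [0,0,0]
    - [0,0,0]
    - [0,0,0]
  fingers: [1,1,1,1,1,1,1]

```text
time: 15.8
position: [0.5784, -0.1946, 0.0128]
tool_rot: [2.173, 2.266, 0.001]
ft_force: [0.4, -0.0, -3.4]
grip_width: 0.546
grip_force: 39.9
```

apply_moves:
  dp:
    - [0.001,-0.001,0.0025]
    - [0,0,0]
    - [0,0,0]
    - [0,0,0]
    - [0,0,0]
    - [0,0,0]
    - [0,0,0]
    - [0,0,-0.03]
    - [0,0,-0.05]
    - [0,0,-0.045]
  twist:
    - [0,0,0]
    - [0,0,0]
    - [0,0,0]
    - [0,0,0]
    - [0,0,0]
    - [0,0,0]
    - [0,0,0]
    - [0,0,0]
    - [0,0,0]
    - [0,0,0]
  fingers: [1,1,1,0.2,0.2,0.2,0.2,0.2,0,0]

```text
time: 16.8
position: [0.5759, -0.193, 0.1348]
tool_rot: [-2.173, -2.267, 0.0]
ft_force: [1.7, -0.4, 0.3]
grip_width: 0.904
grip_force: 0.0
```

```bash
python3 - <<'E'
from h import *
s=ctrl.get_state(); im=get_image("wrist"); cv2.imwrite("pics/w6.png",im[:,:,::-1])
np.save("w6.npy",np.r_[s['position'],s['tool_rot']]); print(s['position'])
E
```

```text
[ 0.57589447 -0.19295184  0.13484545]
```

View pics/w6.png

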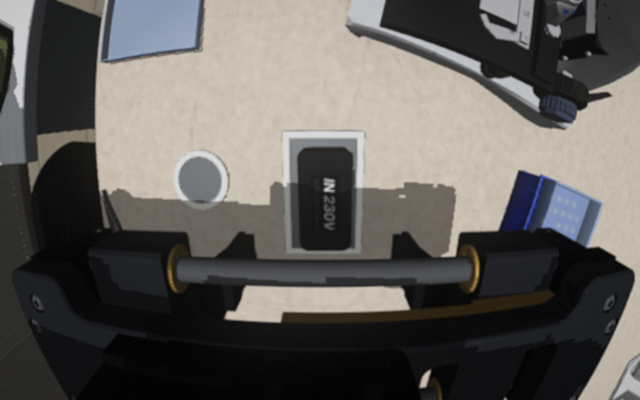

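The brick sits inside its holder with a grey margin on each side. Now the dish.

apply_moves:
  dp:
    - [0,-0.036,0]
    - [0,-0.037,0]
    - [0,-0.037,0]
    - [0,-0.036,0]
    - [0.046,0,0]
    - [0.046,0,0]
    - [0.046,0,0]
    - [0.046,0,0]
    - [0.046,0,0]
    - [0.046,0,0]
  twist:
    - [0,0,0.044]
    - [0,0,0]
    - [0,0,0]
    - [0,0,0]
    - [0,0,0]
    - [0,0,0]
    - [0,0,0]
    - [0,0,0]
    - [0,0,0]
    - [0,0,0]
  fingers: [0,0,0,0,0,0,0,0,0,0]

```text
time: 17.85
position: [0.4305, 0.0829, 0.1336]
tool_rot: [2.222, 2.218, -0.001]
ft_force: [1.3, -0.2, -0.8]
grip_width: 1.002
grip_force: 0.0
```

apply_moves:
  dp:
    - [0.046,0,0]
    - [0.045,0,0]
    - [0,0.032,0]
    - [0,0.032,0]
    - [0,0.032,0]
    - [0,0.032,0]
    - [0,0,0]
    - [0,0,0]
  twist:
    - [0,0,0]
    - [0,0,0]
    - [0,0,0]
    - [0,0,0]
    - [0,0,0]
    - [0,0,0]
    - [0,0,0]
    - [0,0,0]
  fingers: [0,0,0,0,0,0,0,0]

```text
time: 18.65
position: [0.5586, 0.1726, 0.133]
tool_rot: [-2.222, -2.218, 0.001]
ft_force: [-1.5, 0.8, -0.9]
grip_width: 0.997
grip_force: 0.0
```

```bash
python3 - <<'E'
from h import *
s=ctrl.get_state(); im=get_image("wrist"); cv2.imwrite("pics/w7.png",im[:,:,::-1])
np.save("w7.npy",np.r_[s['position'],s['tool_rot']]); print(s['position'],s['tool_rot'],s['ft_force'])
E
```

```text
[0.55857174 0.17264304 0.13300698] [-2.22177928e+00 -2.21807352e+00  9.35669049e-04] [-1.49292231  0.7976795  -0.87105266]
```

View pics/w7.png

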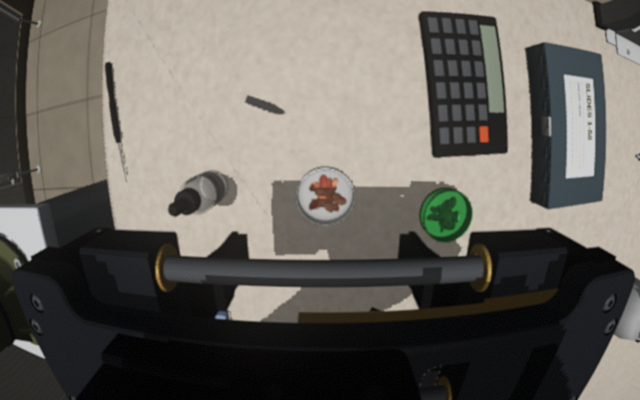

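The red dish's rim is centred at about (325.5,194.5) between the fingers. The green look-alike, with its near edge at about (419,214), is close to the right finger.

```bash
python3 - <<'E'
from h import *
w=np.load("w7.npy"); s=dict(position=w[:3],tool_rot=w[3:]); T=R.from_rotvec(w[3:])
for uv in[(325.5,194.5),(298,194.5),(353,194.5),(419,214),(445,214)]:
    p=wrist(uv,.014,s); print(uv,p.round(4),T.inv().apply(p-w[:3]).round(4))
print(wrist((180,206),.09,s),wrist((212,187),.055,s))
E
```

```text
(325.5, 194.5) [0.5621 0.177  0.014 ] [0.0043 0.0038 0.119 ]
(298, 194.5) [0.5365 0.1771 0.014 ] [ 0.0043 -0.0219  0.1191]
(353, 194.5) [0.5878 0.177  0.014 ] [0.0043 0.0294 0.119 ]
(419, 214) [0.6536 0.1577 0.014 ] [-0.0149  0.0953  0.1188]
(445, 214) [0.6816 0.1575 0.014 ] [-0.0151  0.1233  0.1188]
[0.45420509 0.18652005 0.09      ] [0.46819134 0.1933245  0.055     ]
```

apply_moves:
  dp:
    - [0.004,0.0025,0]
    - [0,0,0]
    - [0,0,0]
    - [0,0,0]
    - [0,0,0]
    - [0,0,0.04]
    - [0,0,0.04]
    - [0,0,0.03]
    - [0,0,0.01]
    - [0,0,0]
  twist:
    - [0,0,-0.14]
    - [0,0,-0.14]
    - [0,0,-0.14]
    - [0,0,-0.14]
    - [0,0,-0.14]
    - [0,0,0]
    - [0,0,0]
    - [0,0,0]
    - [0,0,0]
    - [0,0,0]
  fingers: [0,0,0,0,0,0,0,0,0,0]

```text
time: 19.7
position: [0.5602, 0.1757, 0.0132]
tool_rot: [-1.326, -2.847, 0.003]
ft_force: [0.1, -0.3, 0.3]
grip_width: 1.0
grip_force: 0.0
```

apply_moves:
  dp:
    - [0,0,0.0075]
    - [0,0,0]
    - [0,0,0]
    - [0,0,0]
    - [0,0,0]
    - [0,0,0]
    - [0,0,0]
    - [0,0,0]
    - [0,0,0]
  twist:
    - [0,0,0]
    - [0,0,0]
    - [0,0,0]
    - [0,0,0]
    - [0,0,0]
    - [0,0,0]
    - [0,0,0]
    - [0,0,0]
    - [0,0,0]
  fingers: [0,1,1,1,1,1,1,1,1]
  newtons: 20

```text
time: 20.6
position: [0.5617, 0.176, 0.0065]
tool_rot: [1.328, 2.847, -0.0]
ft_force: [-0.1, -0.9, 3.3]
grip_width: 0.617
grip_force: 20.0
```

apply_moves:
  dp:
    - [0,0,-0.01]
    - [0,0,-0.03]
    - [0,0,-0.04]
    - [0,0,-0.04]
    - [0,0,-0.01]
    - [0,0,0]
    - [0,0,0]
    - [0,0,0]
    - [0,0,0]
    - [0,-0.03,0]
  twist:
    - [0,0,0]
    - [0,0,0]
    - [0,0,0]
    - [0,0,0]
    - [0,0,0.14]
    - [0,0,0.14]
    - [0,0,0.14]
    - [0,0,0.14]
    - [0,0,0.14]
    - [0,0,0]
  fingers: [1,1,1,1,1,1,1,1,1,1]

```text
time: 21.6
position: [0.5342, 0.1759, 0.1371]
tool_rot: [2.23, 2.213, 0.005]
ft_force: [0.3, -0.4, 0.6]
grip_width: 0.619
grip_force: 20.0
```

apply_moves:
  dp:
    - [0,-0.034,0]
    - [0,-0.034,0]
    - [0,-0.033,0]
    - [-0.03,0,0]
    - [-0.045,0,0]
    - [-0.045,0,0]
    - [-0.045,0,0]
    - [-0.045,0,0]
    - [-0.045,0,0]
    - [-0.045,0,0]
  twist:
    - [0,0,0]
    - [0,0,0]
    - [0,0,0]
    - [0,0,0]
    - [0,0,0]
    - [0,0,0]
    - [0,0,0]
    - [0,0,0]
    - [0,0,0]
    - [0,0,0]
  fingers: [1,1,1,1,1,1,1,1,1,1]

```text
time: 22.6
position: [0.4298, -0.1252, 0.1367]
tool_rot: [2.222, 2.219, -0.002]
ft_force: [0.7, 0.4, 0.9]
grip_width: 0.616
grip_force: 20.0
```

apply_moves:
  dp:
    - [-0.045,0,0]
    - [-0.045,0,0]
    - [-0.045,0,0]
    - [-0.045,0,0]
    - [-0.045,0,0]
    - [-0.03,0.02,0]
    - [0,0.04,0]
    - [0,0.04,0.02]
    - [0,0.04,0.03]
    - [0,0,0]
  twist:
    - [0,0,0]
    - [0,0,0]
    - [0,0,0]
    - [0,0,0]
    - [0,0,0]
    - [0,0,0]
    - [0,0,0]
    - [0,0,0]
    - [0,0,0]
    - [0,0,0]
  fingers: [1,1,1,1,1,1,1,1,1,1]

```text
time: 23.6
position: [0.572, -0.3734, 0.0792]
tool_rot: [-2.21, -2.219, -0.008]
ft_force: [-0.7, 0.9, -1.3]
grip_width: 0.618
grip_force: 20.0
```

apply_moves:
  dp:
    - [0,0,0]
    - [0,0,0]
  twist:
    - [0,0,0]
    - [0,0,0]
  fingers: [1,1]

```text
time: 23.8
position: [0.5693, -0.3795, 0.0876]
tool_rot: [2.223, 2.218, -0.001]
ft_force: [-0.1, 0.1, 0.2]
grip_width: 0.614
grip_force: 20.0
```

```bash
python3 - <<'E'
from h import *
s=ctrl.get_state(); im=get_image("wrist"); cv2.imwrite("pics/w8.png",im[:,:,::-1])
np.save("w8.npy",np.r_[s['position'],s['tool_rot']]); print(s['position'],s['tool_rot'],s['ft_force'])
E
```

```text
[ 0.56931218 -0.37953413  0.08756493] [ 2.22306616e+00  2.21765918e+00 -6.31633678e-04] [-0.09358874  0.07244862  0.19339195]
```

View pics/w8.png

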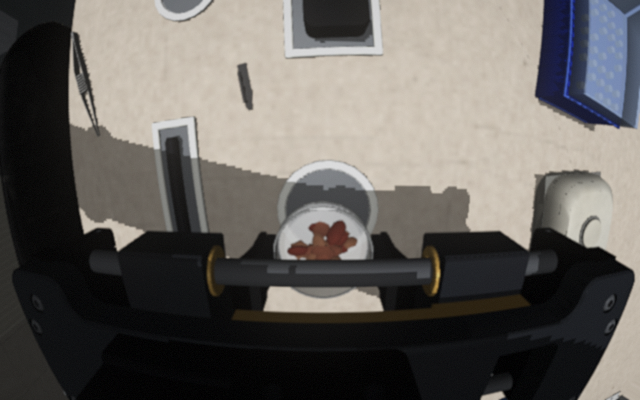

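The dish is held upright with its far rim edge at about (323,203). The holder's outer rim spans columns 278..379, with its far edge at about (328,160). The marker and brick are lying well in their holders.

```bash
python3 - <<'E'
from h import *
w=np.load("w8.npy"); s=dict(position=w[:3],tool_rot=w[3:])
f=wrist((328,160),.0045,s);l=wrist((278,208),.0045,s);r=wrist((379,208),.0045,s);print(f,l,r,"ctr",(l[0]+r[0])/2,f[1]-.0425, "dia",r[0]-l[0])
z=w[2]+.0085; f=wrist((323,203),z,s);l=wrist((273.5,246),z,s);r=wrist((373,246),z,s);print("dish",(l[0]+r[0])/2,f[1]-.0275,r[0]-l[0])
E
```

```text
[ 0.57482974 -0.33889952  0.0045    ] [ 0.53360303 -0.37832928  0.0045    ] [ 0.61726752 -0.37855771  0.0045    ] ctr 0.5754352793782879 -0.38139952417424844 dia 0.08366448999976317
dish 0.5707539854594434 -0.3776170271134118 0.05366016240629601
```

apply_moves:
  dp:
    - [-0.003,0.0045,0.03]
    - [0,0,0.03]
    - [0,0,0.01]
    - [0,0,0.005]
    - [0,0,0]
    - [0,0,0]
  twist:
    - [0,0,0]
    - [0,0,0]
    - [0,0,0]
    - [0,0,0]
    - [0,0,0]
    - [0,0,0]
  fingers: [1,1,1,1,1,1]

```text
time: 24.45
position: [0.5749, -0.3826, 0.0133]
tool_rot: [2.222, 2.217, 0.001]
ft_force: [0.4, 0.2, -0.5]
grip_width: 0.618
grip_force: 20.0
```

apply_moves:
  dp:
    - [0,0,0.0045]
    - [0,0,0]
    - [0,0,0]
    - [0,0,0]
    - [0,0,0]
    - [0,0,0]
    - [0,0,0]
    - [0,0,-0.03]
    - [0,0,-0.05]
    - [0,0,-0.045]
  twist:
    - [0,0,0]
    - [0,0,0]
    - [0,0,0]
    - [0,0,0]
    - [0,0,0]
    - [0,0,0]
    - [0,0,0]
    - [0,0,0]
    - [0,0,0]
    - [0,0,0]
  fingers: [1,1,1,0,0,0,0,0,0,0]

```text
time: 25.45
position: [0.5734, -0.3816, 0.1326]
tool_rot: [-2.222, -2.218, 0.0]
ft_force: [1.1, -0.6, -0.3]
grip_width: 0.996
grip_force: 0.0
```

apply_moves:
  dp:
    - [0,-0.036,0]
    - [0,-0.036,0]
    - [0,-0.036,0]
    - [0,-0.036,0]
    - [0.045,0,0]
    - [0.045,0,0]
    - [0.045,0,0]
    - [0.045,0,0]
    - [0.045,0,0]
    - [0.045,0,0]
  twist:
    - [0,0,0]
    - [0,0,0]
    - [0,0,0]
    - [0,0,0]
    - [0,0,0]
    - [0,0,0]
    - [0,0,0]
    - [0,0,0]
    - [0,0,0]
    - [0,0,0]
  fingers: [0,0,0,0,0,0,0,0,0,0]

```text
time: 26.45
position: [0.43, -0.1098, 0.1315]
tool_rot: [2.224, 2.219, -0.001]
ft_force: [0.4, 0.4, 0.7]
grip_width: 1.007
grip_force: 0.0
```

```bash
python3 - <<'E'
from h import *
s=ctrl.get_state(); print(s['position'])
im=get_image("top")[:,:,::-1]
a=im[225:265,235:280]; b=im[180:260,345:475]
b=cv2.resize(b,None,fx=4,fy=4,interpolation=cv2.INTER_CUBIC); a=cv2.resize(a,None,fx=6,fy=6,interpolation=cv2.INTER_CUBIC)
c=np.zeros((320,790,3),np.uint8); c[:,:520]=b; c[:240,520:]=a
cv2.imwrite("pics/c.png",c)
E
```

```text
[ 0.42997782 -0.10983932  0.13150831]
```

View pics/c.png

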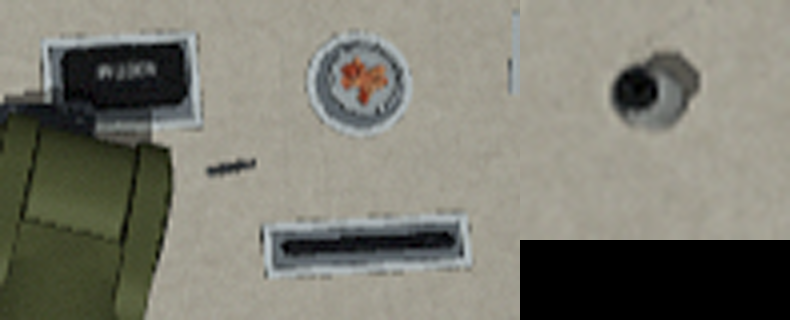

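Marker, brick and dish all sit well in their holders. The bottle is unchanged. I'll cross-check its position with the side camera while moving over it.

apply_moves:
  dp:
    - [0.048,0,0]
    - [0.048,0,0]
    - [0.048,0,0]
    - [0.048,0,0]
    - [0.048,0,0]
    - [0.048,0.0165,0]
    - [0,0,0]
    - [0,0,0]
  twist:
    - [0,0,0]
    - [0,0,0]
    - [0,0,0]
    - [0,0,0]
    - [0,0,0]
    - [0,0,0]
    - [0,0,0]
    - [0,0,0]
  fingers: [0,0,0,0,0,0,0,0]

```text
time: 27.3
position: [0.4414, 0.1645, 0.1321]
tool_rot: [-2.212, -2.222, 0.003]
ft_force: [-0.2, -0.4, 0.6]
grip_width: 1.0
grip_force: 0.0
```

```bash
python3 - <<'E'
from h import *
im=cv2.imread("pics/side0.png"); g=cv2.cvtColor(im,cv2.COLOR_BGR2GRAY)[240:285,330:370]
for v in range(240,285,3): 
    r=g[v-240]; d=np.where(r<140)[0]; print(v, (d.min()+330,d.max()+330) if len(d) else None)
for z in(0,.06,.095): print(z,proj("side",(.4463,.18,z)))
E
```

```text
240 None
243 None
246 None
249 None
252 (np.int64(349), np.int64(352))
255 (np.int64(348), np.int64(353))
258 (np.int64(347), np.int64(354))
261 (np.int64(346), np.int64(354))
264 (np.int64(344), np.int64(352))
267 (np.int64(344), np.int64(355))
270 (np.int64(342), np.int64(355))
273 (np.int64(340), np.int64(355))
276 (np.int64(341), np.int64(354))
279 (np.int64(346), np.int64(352))
282 None
0 (np.float64(350.03241287364244), np.float64(275.1159465978395))
0.06 (np.float64(351.0675311642468), np.float64(259.69416013715477))
0.095 (np.float64(351.7161289196778), np.float64(250.0309784757654))
```

apply_moves:
  dp:
    - [0.0155,0.005,0]
    - [0,0,0]
    - [0,0,0]
  twist:
    - [0,0,0]
    - [0,0,0]
    - [0,0,0]
  fingers: [0,0,0]

```text
time: 27.6
position: [0.4476, 0.1764, 0.1331]
tool_rot: [2.222, 2.218, -0.005]
ft_force: [-0.4, -0.2, 0.1]
grip_width: 1.0
grip_force: 0.0
```

apply_moves:
  dp:
    - [0.003,-0.001,0.02]
    - [0,0,0.03]
    - [0,0,0.03]
    - [0,0,0.015]
    - [0,0,0]
    - [0,0,0]
  twist:
    - [0,0,0]
    - [0,0,0]
    - [0,0,0]
    - [0,0,0]
    - [0,0,0]
    - [0,0,0]
  fingers: [0,0,0,0,0,0]

```text
time: 28.2
position: [0.4469, 0.1809, 0.0389]
tool_rot: [2.222, 2.22, -0.002]
ft_force: [-0.5, -0.1, 0.3]
grip_width: 1.001
grip_force: 0.0
```

apply_moves:
  dp:
    - [0,0,0.006]
    - [0,0,0]
    - [0,0,0]
    - [0,0,0]
    - [0,0,0]
    - [0,0,0]
    - [0,0,0]
    - [0,0,0]
    - [0,0,0]
    - [0,0,0]
  twist:
    - [0,0,0]
    - [0,0,0]
    - [0,0,0]
    - [0,0,0]
    - [0,0,0]
    - [0,0,0]
    - [0,0,0]
    - [0,0,0]
    - [0,0,0]
    - [0,0,0]
  fingers: [0,0,1,1,1,1,1,1,1,1]
  newtons: 20

```text
time: 29.2
position: [0.4463, 0.1813, 0.0319]
tool_rot: [-2.221, -2.221, 0.003]
ft_force: [0.2, -0.5, -1.1]
grip_width: 0.373
grip_force: 20.0
```

apply_moves:
  dp:
    - [0,0,0]
    - [0,0,0]
    - [0,0,0]
  twist:
    - [0,0,0]
    - [0,0,0]
    - [0,0,0]
  fingers: [1,1,1]

```text
time: 29.5
position: [0.4463, 0.1813, 0.0319]
tool_rot: [-2.221, -2.221, 0.003]
ft_force: [-0.3, -0.2, 0.3]
grip_width: 0.37
grip_force: 19.9
```

apply_moves:
  dp:
    - [0,0,-0.01]
    - [0,0,-0.03]
    - [0,-0.006,-0.03]
    - [0,-0.006,0]
    - [-0.02,0,0]
    - [-0.035,0,0]
    - [-0.035,0,0]
    - [-0.035,0,0]
    - [-0.035,0,0]
    - [-0.035,0,0]
  twist:
    - [0,0,0]
    - [0,0,0]
    - [0,0,0]
    - [0,0,0]
    - [0,0,0]
    - [0,0,0]
    - [0,0,0]
    - [0,0,0]
    - [0,0,0]
    - [0,0,0]
  fingers: [1,1,1,1,1,1,1,1,1,1]

```text
time: 30.5
position: [0.4337, -0.0154, 0.1019]
tool_rot: [2.222, 2.221, -0.005]
ft_force: [-0.2, -0.1, -0.5]
grip_width: 0.371
grip_force: 19.9
```

apply_moves:
  dp:
    - [-0.035,0,0]
    - [-0.035,0,0]
    - [-0.035,0,0]
    - [-0.035,0.008,0]
    - [-0.026,0.008,0]
    - [0,0,0]
    - [0,0,0.02]
    - [0,0,0]
    - [0,0,0]
  twist:
    - [0,0,0]
    - [0,0,0]
    - [0,0,0]
    - [0,0,0]
    - [0,0,0]
    - [0,0,0]
    - [0,0,0]
    - [0,0,0]
    - [0,0,0]
  fingers: [1,1,1,1,1,1,1,1,1]

```text
time: 31.4
position: [0.4498, -0.1785, 0.082]
tool_rot: [-2.218, -2.221, 0.003]
ft_force: [0.8, -0.3, -0.6]
grip_width: 0.369
grip_force: 19.9
```

```bash
python3 - <<'E'
from h import *
s=ctrl.get_state(); print(s['position'])
# holder refit from w5 (brick step) by bright-rim ellipse, and from top
w=np.load("w5.npy"); q=dict(position=w[:3],tool_rot=w[3:])
w6=np.load("w6.npy"); q6=dict(position=w6[:3],tool_rot=w6[3:])
def rim(f,box,fn):
    g=cv2.imread(f); x0,x1,y0,y1=box; m=(g[y0:y1,x0:x1].min(2)>205 if 'w' in f else g[y0:y1,x0:x1].min(2)>190).astype(np.uint8)
    p=np.column_stack(np.nonzero(m))[:,::-1]+[x0,y0]; P=np.array([fn(t)[:2] for t in p])
    A=np.c_[2*P,np.ones(len(P))]; c=np.linalg.lstsq(A,(P**2).sum(1),rcond=None)[0]; print(f,len(P),c[:2],np.sqrt(c[2]+c[0]**2+c[1]**2))
rim("pics/w6.png",(165,238,142,215),lambda t:wrist(t,.0045,q6))
rim("pics/top0.png",(360,386,228,252),lambda t:fix("top",t,.0045))
im=get_image("wrist"); cv2.imwrite("pics/w9.png",im[:,:,::-1]); np.save("w9.npy",np.r_[s['position'],s['tool_rot']])
E
```

```text
[ 0.44982298 -0.17851235  0.08198472]
pics/w6.png 499 [ 0.45112138 -0.18094556] 0.02769231431290438Traceback (most recent call last):
  File "<stdin>", line 11, in <module>
  File "<stdin>", line 9, in rim
    return umr_sum(a, axis, dtype, out, keepdims, initial, where)
numpy.exceptions.AxisError: axis 1 is out of bounds for array of dimension 1
```

apply_moves:
  dp:
    - [-0.002,0.001,0.01]
    - [0,0,0.015]
    - [0,0,0.012]
    - [0,0,0.005]
    - [0,0,0]
    - [0,0,0]
  twist:
    - [0,0,0]
    - [0,0,0]
    - [0,0,0]
    - [0,0,0]
    - [0,0,0]
    - [0,0,0]
  fingers: [1,1,1,1,1,1]

```text
time: 32.0
position: [0.4514, -0.1815, 0.0401]
tool_rot: [-2.22, -2.221, 0.003]
ft_force: [0.1, 0.5, -0.5]
grip_width: 0.37
grip_force: 19.9
```

apply_moves:
  dp:
    - [0,0,0.004]
    - [0,0,0.002]
    - [0,0,0]
    - [0,0,0]
    - [0,0,0]
    - [0,0,0]
    - [0,0,0]
    - [0,0,0]
    - [0,0,0]
    - [0,0,0]
  twist:
    - [0,0,0]
    - [0,0,0]
    - [0,0,0]
    - [0,0,0]
    - [0,0,0]
    - [0,0,0]
    - [0,0,0]
    - [0,0,0]
    - [0,0,0]
    - [0,0,0]
  fingers: [1,1,1,1,0.3,0.3,0.3,0.3,0.3,0.3]

```text
time: 33.0
position: [0.4513, -0.1817, 0.0341]
tool_rot: [-2.221, -2.221, 0.003]
ft_force: [-0.5, 0.5, -0.0]
grip_width: 0.686
grip_force: 0.0
```

apply_moves:
  dp:
    - [0,0,-0.01]
    - [0,0,-0.03]
    - [0,0,-0.04]
    - [0,0,-0.04]
    - [-0.03,0,0]
    - [-0.04,0,0]
    - [-0.04,0,0]
    - [-0.04,0,0]
    - [-0.04,0,0]
    - [0,0,0]
  twist:
    - [0,0,0]
    - [0,0,0]
    - [0,0,0]
    - [0,0,0]
    - [0,0,0]
    - [0,0,0]
    - [0,0,0]
    - [0,0,0]
    - [0,0,0]
    - [0,0,0]
  fingers: [0.3,0.3,0,0,0,0,0,0,0,0]

```text
time: 34.0
position: [0.4494, -0.3787, 0.1542]
tool_rot: [2.231, 2.211, -0.004]
ft_force: [0.0, 0.2, -1.1]
grip_width: 1.001
grip_force: 0.0
```

```bash
python3 - <<'E'
from h import *
t=get_image("top")[:,:,::-1][180:260,345:475]; s=get_image("side")[:,:,::-1][120:200,290:380]
w=get_image("wrist")[:,:,::-1]
c=np.zeros((600,800,3),np.uint8)
c[:240,:390]=cv2.resize(t,(390,240),interpolation=cv2.INTER_CUBIC); c[:320,430:790]=cv2.resize(s,(360,320),interpolation=cv2.INTER_CUBIC)
c[335:585,:400]=cv2.resize(w,(400,250),interpolation=cv2.INTER_AREA)
cv2.imwrite("pics/fin.png",c); print(ctrl.get_state()['position'])
E
```

```text
[ 0.45182245 -0.3708192   0.15461174]
```

View pics/fin.png

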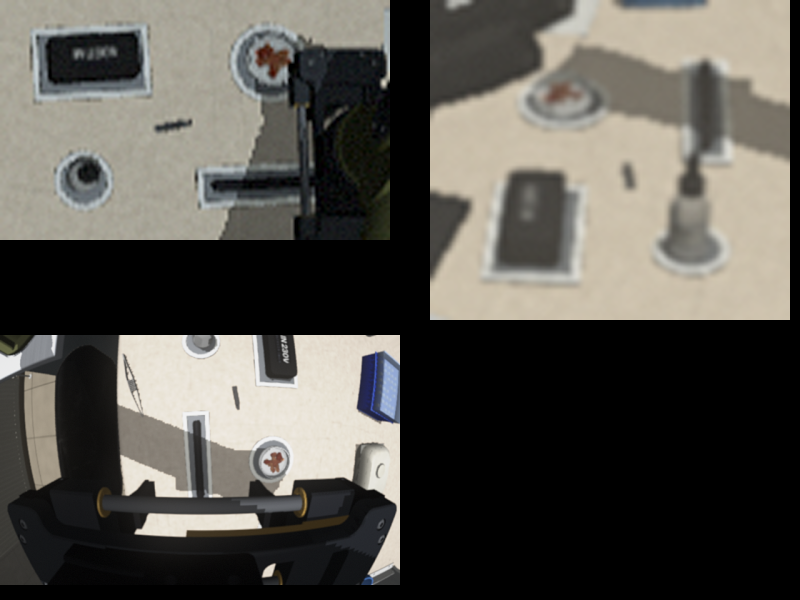

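All four things are in their holders, with the bottle and dish upright and the robot clear. Handing in.

```bash
python3 -c "
from bench import ctrl
print(ctrl.close_job())"
```

```text
the job is handed in; nothing more can be done
None
```

The marker, power brick, dish and dropper bottle are each in their own holder and let go, and the job was handed in at about 34 s of the 141 s allowed.

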